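# Unplug the driver bay, then bleed it off

## Task

Pull the plug with the steel loop handle straight back out of its socket, past the catch, until it is completely clear of the socket's mouth with a visible gap, and leave it lying flat in its own tray. Only then press the black mushroom plunger on the discharge box fully down to its stop, hold it there for a moment and let it spring back up. The other plug stays fully home, and the mug and the roll of tape are left where they stand.

Things in the scene. Friction and masses are not known exactly. Their poses are not given: they have to be found in the camera images.
- bay_a: fixed test bay of the loop plug. Its frame (origin at table height): +x points into the socket; base plate x -0.150 to 0.130, 116 mm wide, top at z 0.008; grey socket housing x 0.040 to 0.130, 101 wide, 58 high (steel catch knob on its roof to 72 mm); open tray before it with two guide rails, 71 apart inside, 12 high above the plate. A twin bay holds another plug
- bay_b: the fixed twin bay, of the same shape and frame, that holds the other plug (with the flat solid tab)
- bay_a_mouth (a point): middle of the socket's mouth (opening 69 wide, 40 high) on the housing face of bay_a, 24 mm above the table
- loop_plug: loose black plug, block 90 long (x) x 64 x 32 high, 0.2 to 0.4 kg, with a rigid level loop of 10 mm steel bar on its near end. Origin: middle of the block's underside, +x into the socket. Home at x 0.038, z 0.008 in bay_a's frame; a sprung catch on top yields at 7 to 14 N in the first 20 mm of pull. Clear of the socket at x -0.005; the block stays on the plate down to x -0.105
- loop_bar (a point): middle of the loop's cross bar (bar along y, 10 mm thick), on loop_plug at x = -0.105, 24 mm above the plug's underside, so 32 mm above the table
- loop_middle (a point): middle of the loop's open window (55 mm in x, 56 mm in y, open from above and below), at the height of the bar; the plate or table is 24 or 32 mm below
- tab_plug: the other plug, same block and catch but with a flat solid tab (45 x 30 x 14 mm) instead of the loop; home at x = 0.038 in bay_b's frame; it must stay there
- plunger (a joint): travel of the plunger in m: 0 up, 0.014 fully down on its stop; the spring needs about 4 N to start and 10 N at the stop, and brings it back up
- plunger_top (a point): top middle of the black mushroom head (48 mm across) of the plunger, about 100 mm above the table when up; it moves straight down. The grey finned discharge box below is fixed, 100 x 100 mm (122 over the fins), 55 high, steel collar to 67 mm
- mug: bystander, loose: white mug, 80 mm across, 90 high, origin under its middle
- tape: bystander, loose: flat grey roll of tape, 90 mm across, 24 high, origin under its middle
Not all that is in view belongs to the job. What is shaped like the loop_plug but red is not meant. Leave any orange look-alike of the part that bears plunger alone.

How it is judged (in metres and radians):
On the way, in this order (a step that is already met when the one before it is completed fails the run):
1. the loop-handled plug is drawn clear of its socket (x of loop_plug in the frame of bay_a below -0.008 m), for 0.2 s.
2. the plunger is pressed to its stop (value of joint plunger above 0.0125 m), for 0.2 s.
At the end, for the whole second after the job is handed in: the loop plug lies flat and still in its tray, 3 to 90 mm clear of the socket's mouth; the plunger was held within 1.5 mm of its stop for 0.2 s after that and is up again (within 3 mm); the tab plug is within 8 mm of home; the mug and tape have not moved over 30 mm (x of loop_plug in the frame of bay_a between -0.095 and -0.008 m and y of loop_plug in the frame of bay_a between -0.02 and 0.02 m and z of loop_plug in the frame of bay_a below 0.014 m and angle between loop_plug's own z axis and vertical below 0.1 rad and linear speed of loop_plug below 0.01 m/s and value of joint plunger below 0.003 m and distance of tab_plug from where it was at the start of the episode below 0.008 m); the robot touches nothing.
It fails at once if the plunger was pressed (more than 5 mm) while the plug was still in its socket (value of joint plunger above 0.005 m and x of loop_plug in the frame of bay_a above -0.004 m).
It fails at once if the other plug was drawn from home by more than 8 mm (distance of tab_plug from where it was at the start of the episode above 0.008 m).
It fails at once if the mug or the roll of tape was shifted by more than 30 mm (distance of any of mug, tape from where it was at the start of the episode above 0.03 m).
It also fails if it takes over 48 s, if anything falls off the work surface, if the arm or the gripper's body presses on something with over 40 N, if the wrist force passes 120 N, or if a joint passes its speed limit or range.

## Robot

A 6-joint arm with a two-finger parallel gripper is mounted at the origin on the work surface. World frame = base frame: x ahead of the robot, y to its left, z up, the work surface at z = 0. Lengths are in mm, angles in rad, forces in N, time in s.
With the tool pointing down it reaches from about 250 to 725 mm from the base axis. Payload 4 kg.
Tool frame: the origin (TCP) lies on the mounting face of the last link; the fingertips stand 173 mm ahead of it and the grasp point (between the pads) lies ctrl.pinch_z ahead of it (ctrl.pinch_z is the distance from the TCP to the grasp point, in mm); z points along the fingers, y is the line along which they close (so a half turn about z gives the same grasp; the last joint's range is limited). The gripper opens to 85 mm and grips with 20 to 120 N. Pads are 22 mm wide; open, the fingers measure 114 mm over their backs; the gripper's body (76 mm by 85 mm) begins 54 mm behind the grasp point. The pads swing forward as they close: fully open they stand 13 mm farther back than shut.
Start: joints at [-1.339, 0.241, 0.005, 1.335, 0, 1.571], TCP at [114.863, -486.628, 404.706] pointing down, gripper open.
Joint ranges: [-2.72, 2.72], [-1.05, 1.87], [-1.09, 1.28], [-1.99, 2.15], [-1.42, 1.44], [-3.14, 3.14]. Speed limits (rad/s): [2.79, 2.79, 3.14, 3.14, 3.14, 3.14].

## Interface

Orientations are given as [roll, pitch, yaw] about the fixed x, y, z axes, in that order (R = Rz(yaw) Ry(pitch) Rx(roll)).
In Python, from rig import monitor, viewer, job_done, ctrl gives the robot as it stands.
- The arm moves only by the shell command python3 -m pendant 'ROWS' [FORCE]. ROWS is JSON, a list of rows, each a list of 7 numbers: the shift along the tool's x, y, z in m, then the turn, a rotation vector about the tool's x, y, z in degrees, then the opening, from -1 (shut) to 1 (fully open). A call has 1 to 8 rows; each row shifts and turns the commanded pose from where the row before left it, along the tool's axes as they then stand; what a row does not reach is not made up. A row lasts 1/8 s, in which the tool goes at most 62.5 mm and 10.7 degrees, less where a joint would pass 70% of its speed; a pose out of reach is approached as far as the arm can. A call is refused whole if a number of a shift passes 0.0625 or a number of a turn 10.7, either way. A call with a gripper value outside its range is refused whole. The fingers move at their own pace and stop on an object; FORCE is the grip in N (left out, the last holds). Time passes only in rows, so rows that do not move let the fingers close. It gives the time, the measured TCP pose, the force, the opening and the grip force at its end, in the units of the state.
- monitor.observe(): the state, without advancing time (a new reading comes with each control period).
- viewer.get_image(name): name is "scene" or "top"; returns the picture (420x560x3 uint8, red, green, blue); there is no depth.
- viewer.camera_model(name): a dict with "fx", "fy", "cx", "cy" (pixels), "pose" (4x4, takes a point from camera to world coordinates). Camera axes: x right, y down, z forward; pixel columns grow to the right and rows downward; lengths in mm; the calibration is good to about 2 mm. A picture is of the moment at which its call begins. camera_model takes no time and is no camera call.
- job_done(): hands the job in; it is judged then, once.
The state is a dict: "time": time; "joints": joint angles; "joint_vel": joint speeds; "joint_torque": joint torques, N m; "eef_pos": TCP position; "orientation": TCP orientation; "force": force on the tool from outside, world axes, zero at the start; "moment": the same for the moment, N m; "grip_width": finger opening in mm; "grasp_force": force on a finger pad.
Only numpy, scipy, OpenCV 4.12 (cv2) and the standard library are available. Lean on these libraries where they do the work, as an engineer would, in place of code of your own. Each camera call takes 0.05 s, during which the arm holds its last target. There are 200 camera calls.

## Working session

There is one attempt and no reset: what is moved stays moved. The work goes in short steps, Python scripts to look and compute and a shell command to move; the robot and the scene stay as the last step left them, time stands still between calls to the robot, and variables do not carry over. Pictures are saved under pics/ and viewed, at most 10 in all, crops included, and the job is handed in when it is done.

```bash
mkdir -p pics
python3 - <<'E'
from rig import monitor, viewer, ctrl
import cv2,json
for n in("scene","top"):
    cv2.imwrite(f"pics/{n}0.png",viewer.get_image(n)[:,:,::-1])
    m=viewer.camera_model(n);print(n,{k:(v if k!="pose" else [[round(float(x),3) for x in r] for r in v]) for k,v in m.items()})
s=monitor.observe();print(s["eef_pos"],s["orientation"],s["force"],s["grip_width"],ctrl.pinch_z,s["time"])
E
```

```text
scene {'fx': 546.6058412371887, 'fy': 546.6058412371887, 'cx': 283.6896342677873, 'cy': 203.11547101016734, 'pose': [[-0.76, 0.505, -0.408, 951.388], [0.649, 0.584, -0.487, 581.921], [-0.007, -0.635, -0.772, 994.492], [0.0, 0.0, 0.0, 1.0]]}
top {'fx': 540.237045100535, 'fy': 540.237045100535, 'cx': 288.11173730066275, 'cy': 207.55131317194622, 'pose': [[0.02, -0.987, 0.157, 232.476], [-1.0, -0.021, -0.004, 9.798], [0.007, -0.157, -0.988, 1562.818], [0.0, 0.0, 0.0, 1.0]]}
[ 114.78793193 -486.39458934  403.90999605] [-3.13971270e+00 -8.65690201e-06  2.31737056e-01] [-0.55289299 -0.06427941  0.14760328] 85.62698475916368 154.70000000000002 0.1
```

View pics/scene0.png

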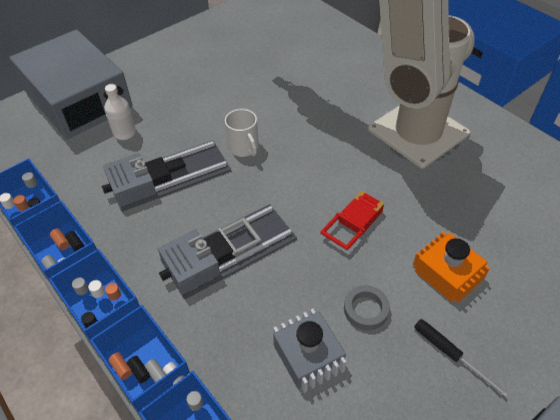

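View pics/top0.png

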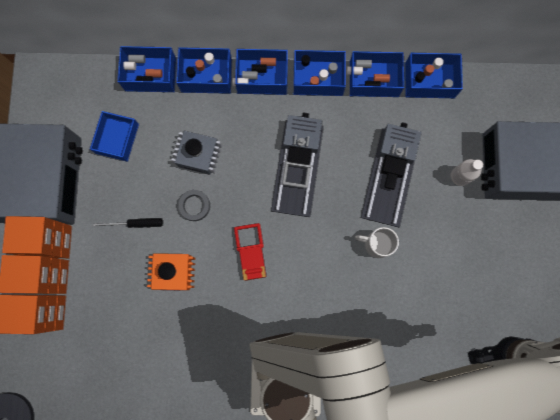

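Candidates seen in the scene picture:
- **Loop plug:** the black plug with the steel loop at (235,240). The red look-alike is at (350,222), and the tab plug at (165,165).
- **Plunger:** the black head on the grey finned box at (310,333). The orange look-alike is at (457,250).

The top view shows the loop bay at (297,165) and the grey box at (194,148). I choose the steel loop and the grey box, and will check both in a close crop.

Run:
```python
import cv2,numpy as np
a=cv2.imread("pics/scene0.png");b=cv2.imread("pics/top0.png")
c=cv2.resize(a[195:295,155:305],None,fx=4,fy=4,interpolation=cv2.INTER_CUBIC) #600x400
d=cv2.resize(b[105:225,270:330],None,fx=4,fy=4,interpolation=cv2.INTER_CUBIC)[:400,:200]
e=cv2.resize(b[125:175,165:225],None,fx=4,fy=4,interpolation=cv2.INTER_CUBIC)
out=np.zeros((600,800,3),np.uint8);out[:400,:600]=c;out[:400,600:]=d
out[400:600,:240]=e
out[400:600,300:620]=cv2.resize(a[312:362,270:350],None,fx=4,fy=4,interpolation=cv2.INTER_CUBIC)
cv2.imwrite("pics/crop1.png",out)
```

```text
(no output)
```

View pics/crop1.png

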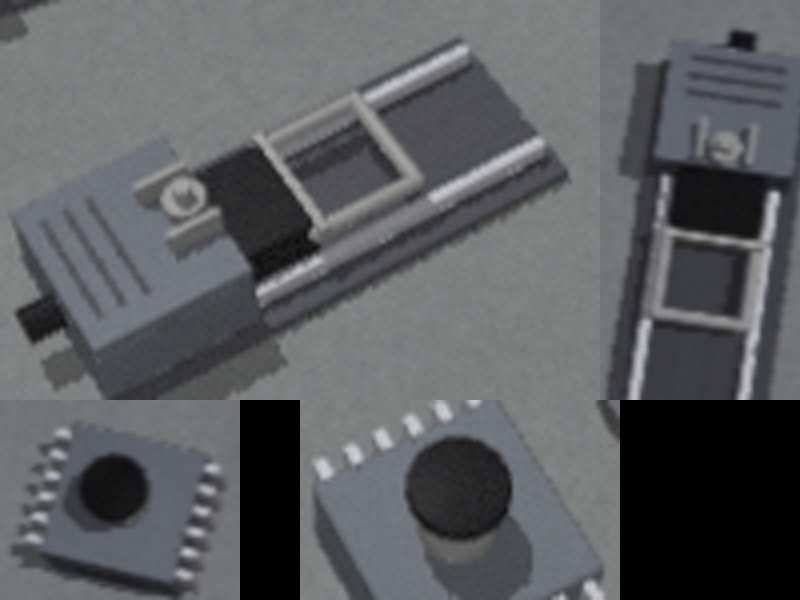

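Crop confirms: steel loop on the black plug (home in its socket) and black head on the grey finned box. Now I fit the poses.

```bash
cat > h.py <<'E'
import numpy as np
from scipy.optimize import least_squares
from rig import viewer
M={n:viewer.camera_model(n) for n in("scene","top")}
def proj(n,P):
    m=M[n];T=np.linalg.inv(np.array(m["pose"]));p=T[:3,:3]@P+T[:3,3]
    return np.array([m["fx"]*p[0]/p[2]+m["cx"],m["fy"]*p[1]/p[2]+m["cy"]])
def w(q,b):
    c,s=np.cos(q[2]),np.sin(q[2]);return np.array([q[0]+c*b[0]-s*b[1],q[1]+s*b[0]+c*b[1],b[2]])
E
python3 - <<'E'
from h import *
S=lambda u,v:(155+u/4-.4,195+v/4-.4)
T=lambda u,v:(270+(u-600)/4-.4,105+v/4-.4)
ob=[("scene",(-150,-58,8),S(462,38)),("scene",(-150,58,8),S(567,175)),("scene",(40,50.5,58),S(253,285)),("scene",(40,-50.5,58),S(165,138)),
("scene",(130,-50.5,58),S(12,215)),("scene",(130,50.5,58),S(100,350)),("scene",(-67,0,36),S(388,140)),
("top",(130,50.5,58),T(672,40)),("top",(40,50.5,58),T(657,168)),("top",(40,-50.5,58),T(795,178)),("top",(-67,0,36),T(702,320))]
f=lambda q:np.concatenate([proj(n,w(q,b))-p for n,b,p in ob])
r=least_squares(f,[450,0,0],x_scale=[100,100,1],loss="soft_l1");print(r.x,np.round(f(r.x).reshape(-1,2),1).tolist())
q=r.x
for nme,b in(("bar",(-67,0,32)),("mid",(-35,0,32)),):print(nme,w(q,b))
ob2=[("scene",(270+(459-300)/4-.4,312+(480-400)/4-.4)),("top",(165+114/4-.4,125+88/4-.4))]
g=lambda P:np.concatenate([proj(n,P)-p for n,p in ob2])
r=least_squares(g,[450,150,100]);print("plunger",r.x,r.fun)
for n,p in(("scene",(367,306)),("top",(193,205))):
    print("tape",n,least_squares(lambda P:proj(n,np.array([*P,20]))-p,[400,100]).x)
for p in [(380,240),(249,252)]: print("mug/red",least_squares(lambda P:proj("top",np.array([*P,60]))-p,[400,100]).x)
E
```

```text
[ 6.11339047e+02 -2.17967398e+01 -1.33585509e-01] [[-0.0, -0.4], [1.3, -0.9], [0.7, -4.0], [0.1, -0.4], [-0.3, -0.8], [-1.0, 0.6], [-0.0, -0.9], [-0.1, -0.9], [-1.1, -3.1], [-0.9, -0.4], [-0.8, -0.9]]
bar [544.93596947 -12.87310659  32.        ]
mid [576.65087241 -17.13514037  32.        ]
plunger [633.68270679 271.5733077   95.45150868] [ 0.41439406  0.062671    0.51425302 -0.41040096]
tape scene [483.03284899 278.83477733]
tape top [479.16195536 278.4727939 ]
mug/red [ 384.91719504 -254.8325613 ]
mug/red [343.84835495 109.805062  ]
```

```bash
cat >> h.py <<'E'
from rig import monitor
from scipy.spatial.transform import Rotation as Ro
def to(x,y,z,yaw=1.437):
    s=monitor.observe();R=Ro.from_euler("xyz",s["orientation"])
    d=R.inv().apply(np.array([x,y,z])-s["eef_pos"]);t=(R.inv()*Ro.from_euler("xyz",[np.pi,0,yaw])).as_rotvec(degrees=True)
    print("shift mm",np.round(d,1),"turn",np.round(t,2),"t",s["time"],"pos",np.round(s["eef_pos"],1),"F",np.round(s["force"],1),"w",round(s["grip_width"],1),round(s["grasp_force"],1))
E
python3 -m pendant '[[0,0,0,0,0,-9.86,0],[0,0,0,0,0,-9.86,0],[0,0,0,0,0,-9.86,0],[0,0,0,0,0,-9.86,0],[0,0,0,0,0,-9.86,0],[0,0,0,0,0,-9.86,0],[0,0,0,0,0,-9.86,0],[0,0,0,0,0,0,0]]' 60
python3 -c "
from h import *
to(545,-13,290)"
```

```text
time: 1.1
eef_pos: [114.8, -486.5, 404.2]
orientation: [-3.141, -0.001, 1.434]
force: [-0.7, 0.3, -0.1]
grip_width: 42.6
grasp_force: 0.0
shift mm [527.5 361.8 114.7] turn [-0.02 -0.06 -0.15] t 1.1 pos [ 114.8 -486.5  404.2] F [-0.7  0.3 -0.1] w 42.6 0.0
```

```bash
python3 -m pendant '[[0.04,0.0275,0,0,0,0,0],[0.04,0.0275,0,0,0,0,0],[0.04,0.0275,0,0,0,0,0],[0.04,0.0275,0,0,0,0,0],[0.04,0.0275,0,0,0,0,0],[0.04,0.0275,0,0,0,0,0],[0.04,0.0275,0,0,0,0,0]]'
python3 -m pendant '[[0.04,0.0275,0.01,0,0,0,0],[0.04,0.0275,0.015,0,0,0,0],[0.04,0.0275,0.015,0,0,0,0],[0.04,0.0275,0.02,0,0,0,0],[0.04,0.0275,0.02,0,0,0,0],[0.03,0.02,0.02,0,0,0,0],[0,0,0,0,0,0,0]]'
python3 -c "
from h import *
to(545,-13,190.5)
import cv2
a=viewer.get_image('scene')[:,:,::-1];b=viewer.get_image('top')[:,:,::-1]
import numpy as np
cv2.imwrite('pics/p2.png',np.hstack([cv2.resize(a[130:310,130:330],None,fx=2,fy=2),cv2.resize(b[100:280,220:420],None,fx=2,fy=2)]))"
```

```text
time: 1.98
eef_pos: [343.9, -233.6, 404.7]
orientation: [3.141, 0.0, 1.433]
force: [1.0, -0.3, 0.3]
grip_width: 42.6
grasp_force: 0.0
time: 2.85
eef_pos: [530.5, -26.2, 302.4]
orientation: [-3.138, 0.0, 1.437]
force: [-0.1, -0.2, 0.4]
grip_width: 42.9
grasp_force: 0.0
shift mm [ 15.   13.  111.8] turn [-0.22  0.01  0.02] t 2.85 pos [530.5 -26.2 302.4] F [-0.1 -0.2  0.4] w 42.9 0.0
```

View pics/p2.png

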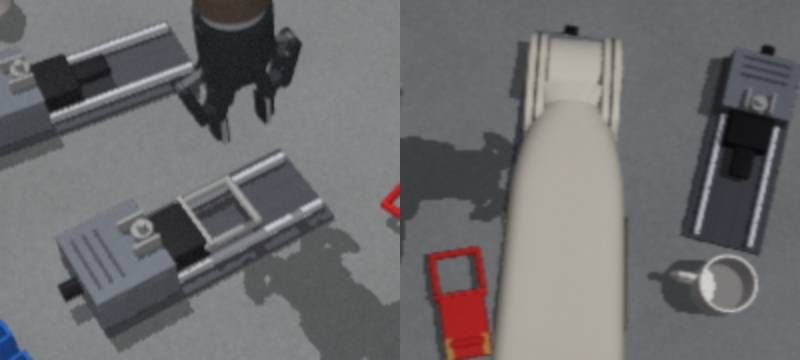

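The fingers are above the bay, straddling along its axis, and the cross bar is at about (240,205) in the left crop. Lowering now.

```bash
python3 -m pendant '[[0.015,0.013,0,0,0,0,0],[0,0,0.025,0,0,0,0],[0,0,0.025,0,0,0,0],[0,0,0.02,0,0,0,0],[0,0,0.01,0,0,0,0],[0,0,0,0,0,0,0]]'
python3 -c "
from h import *
to(545,-13,190.5)
import cv2
a=viewer.get_image('scene')[:,:,::-1]
cv2.imwrite('pics/p3.png',cv2.resize(a[180:300,150:310],None,fx=4,fy=4))"
```

```text
time: 3.7
eef_pos: [544.5, -15.7, 224.9]
orientation: [-3.141, 0.0, 1.435]
force: [0.7, 0.2, 1.0]
grip_width: 42.7
grasp_force: 0.0
shift mm [ 2.8  0.1 34.4] turn [-0.03  0.01 -0.13] t 3.7 pos [544.5 -15.7 224.9] F [0.7 0.2 1. ] w 42.7 0.0
```

View pics/p3.png

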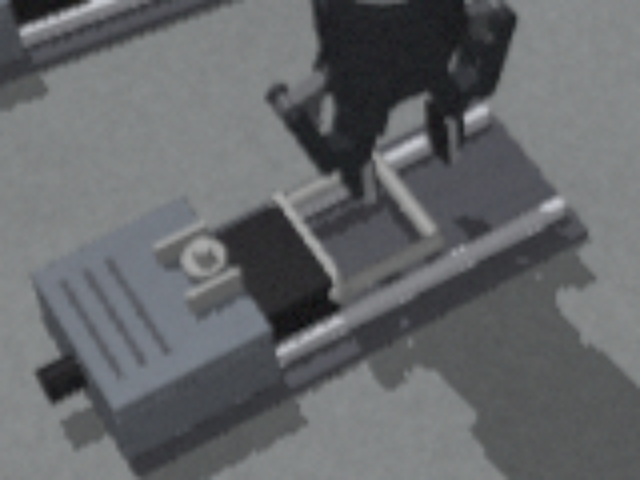

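The tips straddle the bar: one is inside the window at (365,190) and one outside at (450,150). Next I lower the rest and close.

```bash
python3 -m pendant '[[0.0025,0,0.015,0,0,0,0],[0,0,0.012,0,0,0,0],[0,0,0.007,0,0,0,0],[0,0,0,0,0,0,0]]'
python3 -m pendant '[[0,0,0,0,0,0,-1],[0,0,0,0,0,0,-1],[0,0,0,0,0,0,-1],[0,0,0,0,0,0,-1],[0,0,0,0,0,0,-1],[0,0,0,0,0,0,-1]]' 60
python3 -c "
from h import *
to(545,-13,190.5)"
```

```text
time: 4.25
eef_pos: [544.8, -12.4, 189.7]
orientation: [-3.14, 0.0, 1.437]
force: [-1.3, -0.2, 0.6]
grip_width: 42.8
grasp_force: 0.0
time: 5.0
eef_pos: [545.5, -12.5, 191.0]
orientation: [3.141, -0.0, 1.436]
force: [-0.1, 0.5, 3.5]
grip_width: 7.6
grasp_force: 58.7
shift mm [-0.6 -0.4  0.5] turn [ 0.05 -0.01 -0.03] t 5.0 pos [545.5 -12.5 191. ] F [-0.1  0.5  3.5] w 7.6 58.7
```

```bash
python3 -m pendant '[[0,-0.006,0,0,0,0,-1],[0,-0.006,0,0,0,0,-1],[0,-0.006,0,0,0,0,-1],[0,-0.006,0,0,0,0,-1]]'
python3 -m pendant '[[0,-0.008,0,0,0,0,-1],[0,-0.008,0,0,0,0,-1],[0,-0.008,0,0,0,0,-1],[0,-0.008,0,0,0,0,-1],[0,-0.008,0,0,0,0,-1],[0,-0.008,0,0,0,0,-1],[0,-0.008,0,0,0,0,-1],[0,0,0,0,0,0,-1]]'
python3 -c "
from h import *
to(545,-13,190.5)
import cv2
a=viewer.get_image('scene')[:,:,::-1]
cv2.imwrite('pics/p4.png',cv2.resize(a[180:300,150:310],None,fx=4,fy=4))"
```

```text
time: 5.5
eef_pos: [521.9, -9.4, 191.0]
orientation: [3.14, 0.0, 1.436]
force: [3.0, -0.9, 1.6]
grip_width: 7.8
grasp_force: 59.0
time: 6.5
eef_pos: [464.5, -1.7, 190.5]
orientation: [-3.139, 0.0, 1.437]
force: [-1.7, 0.5, 3.6]
grip_width: 7.7
grasp_force: 59.2
shift mm [-0.5 81.3 -0.3] turn [-0.17  0.   -0.02] t 6.5 pos [464.5  -1.7 190.5] F [-1.7  0.5  3.6] w 7.7 59.2
```

View pics/p4.png

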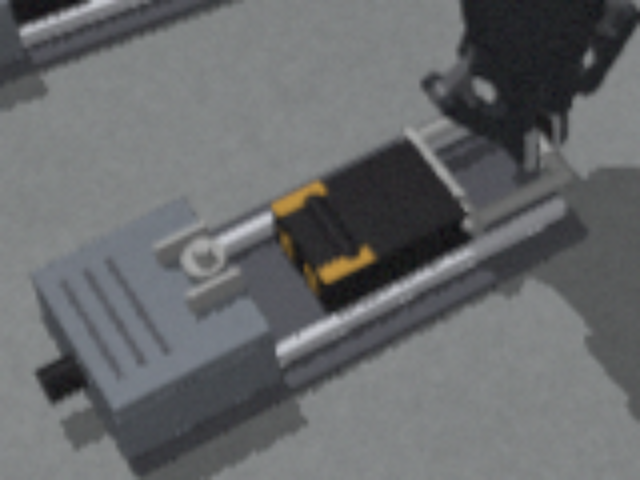

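The plug is out and lying flat in its tray, with about 40 mm between its orange-edged front and the mouth. I release and lift.

```bash
python3 -m pendant '[[0,0,0,0,0,0,0],[0,0,0,0,0,0,0],[0,0,0,0,0,0,0],[0,0,0,0,0,0,0],[0,0,-0.02,0,0,0,0],[0,0,-0.04,0,0,0,0],[0,0,-0.05,0,0,0,0],[0,0,-0.04,0,0,0,-1]]'
python3 -c "
from h import *
to(634,271.5,340)"
```

```text
time: 7.55
eef_pos: [466.0, -1.8, 342.6]
orientation: [3.14, -0.0, 1.436]
force: [0.9, 0.5, -0.4]
grip_width: 25.9
grasp_force: 0.0
shift mm [293.3 129.8   2.8] turn [ 0.07 -0.01 -0.03] t 7.55 pos [466.   -1.8 342.6] F [ 0.9  0.5 -0.4] w 25.9 0.0
```

```bash
python3 -m pendant '[[0.042,0.0185,0,0,0,0,-1],[0.042,0.0185,0,0,0,0,-1],[0.042,0.0185,0,0,0,0,-1],[0.042,0.0185,0,0,0,0,-1],[0.042,0.0185,0,0,0,0,-1],[0.042,0.0185,0,0,0,0,-1],[0.041,0.019,0.03,0,0,0,-1],[0,0,0.02,0,0,0,-1]]'
python3 -m pendant '[[0,0,0,0,0,0,-1]]'
python3 -c "
from h import *
to(634,271.5,273)
import cv2
a=viewer.get_image('scene')[:,:,::-1];b=viewer.get_image('top')[:,:,::-1]
cv2.imwrite('pics/p5.png',np.hstack([cv2.resize(a[180:380,150:350],None,fx=2,fy=2),cv2.resize(b[100:300,150:350],None,fx=2,fy=2)]))"
```

```text
time: 8.55
eef_pos: [634.6, 274.1, 287.2]
orientation: [-3.14, 0.001, 1.44]
force: [-0.0, -0.8, 0.1]
grip_width: -0.0
grasp_force: 0.0
time: 8.68
eef_pos: [633.3, 271.3, 287.2]
orientation: [-3.136, 0.003, 1.437]
force: [0.5, -0.3, -0.0]
grip_width: 0.3
grasp_force: 0.0
shift mm [ 0.3  0.8 14.2] turn [-0.32  0.2   0.01] t 8.675 pos [633.3 271.3 287.2] F [ 0.5 -0.3 -0. ] w 0.3 0.0
```

View pics/p5.png

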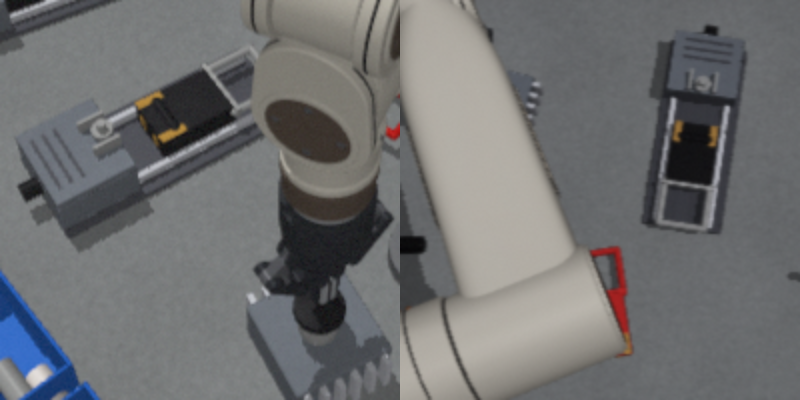

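The plug lies flat in its tray, clear of the mouth, and the closed tips are over the middle of the head at (320,295). Pressing now.

```bash
python3 -m pendant '[[0,0,0.008,0,0,0,-1],[0,0,0.008,0,0,0,-1],[0,0,0.005,0,0,0,-1],[0,0,0,0,0,0,-1]]'
python3 -m pendant '[[0,0,0.004,0,0,0,-1],[0,0,0,0,0,0,-1]]'
```

```text
time: 9.28
eef_pos: [634.2, 270.9, 270.3]
orientation: [3.141, 0.0, 1.436]
force: [-1.1, -0.6, 3.9]
grip_width: 0.2
grasp_force: 2.0
time: 9.52
eef_pos: [634.2, 270.9, 266.4]
orientation: [3.141, 0.0, 1.436]
force: [-0.6, -2.3, 6.2]
grip_width: -0.4
grasp_force: 2.8
```

```bash
python3 -m pendant '[[0,0,0.004,0,0,0,-1],[0,0,0,0,0,0,-1]]'
python3 -m pendant '[[0,0,0.003,0,0,0,-1],[0,0,0,0,0,0,-1]]'
python3 -m pendant '[[0,0,0.002,0,0,0,-1],[0,0,0,0,0,0,-1]]'
```

```text
time: 9.78
eef_pos: [634.2, 270.9, 262.7]
orientation: [3.14, -0.0, 1.436]
force: [-1.5, -2.2, 6.4]
grip_width: 0.0
grasp_force: 3.6
time: 10.02
eef_pos: [634.2, 270.9, 260.1]
orientation: [3.14, -0.0, 1.436]
force: [-1.1, -3.2, 9.2]
grip_width: 0.1
grasp_force: 4.1
time: 10.28
eef_pos: [634.1, 270.9, 259.1]
orientation: [3.14, -0.0, 1.436]
force: [-2.9, -2.2, 10.7]
grip_width: 0.3
grasp_force: 5.4
```

```bash
python3 -m pendant '[[0,0,0.002,0,0,0,-1],[0,0,0,0,0,0,-1]]'
python3 -m pendant '[[0,0,0.001,0,0,0,-1],[0,0,0,0,0,0,-1]]'
```

```text
time: 10.52
eef_pos: [634.0, 270.8, 258.9]
orientation: [3.139, -0.001, 1.436]
force: [-4.6, -2.9, 17.5]
grip_width: 0.0
grasp_force: 8.8
time: 10.78
eef_pos: [634.0, 270.8, 258.9]
orientation: [3.138, -0.001, 1.436]
force: [-7.5, -5.4, 20.4]
grip_width: 0.3
grasp_force: 10.5
```

On the stop: position is stuck at 258.9 and the force is rising to 20 N. I hold briefly, then rise.

```bash
python3 -m pendant '[[0,0,0,0,0,0,-1],[0,0,0,0,0,0,-1],[0,0,0,0,0,0,-1],[0,0,0,0,0,0,-1]]'
python3 -m pendant '[[0,0,-0.006,0,0,0,-1],[0,0,-0.01,0,0,0,-1],[0,0,-0.02,0,0,0,-1],[0,0,-0.04,0,0,0,-1],[0,0,-0.04,0,0,0,-1],[-0.05,-0.02,0,0,0,0,-1],[-0.05,-0.02,0,0,0,0,-1],[-0.05,-0.02,0,0,0,0,-1]]'
python3 -m pendant '[[-0.04,-0.03,0,0,0,0,-1],[-0.04,-0.03,0,0,0,0,-1],[-0.02,-0.04,0,0,0,0,-1],[0,-0.04,0,0,0,0,-1],[0,0,0,0,0,0,-1],[0,0,0,0,0,0,-1]]'
python3 -c "
from h import *
to(634,271.5,273)
import cv2
a=viewer.get_image('scene')[:,:,::-1]
cv2.imwrite('pics/p6.png',a)"
```

```text
time: 11.28
eef_pos: [634.0, 270.8, 258.9]
orientation: [3.138, -0.001, 1.436]
force: [-7.8, -4.5, 20.8]
grip_width: 0.3
grasp_force: 10.5
time: 12.28
eef_pos: [553.5, 129.5, 369.1]
orientation: [-3.141, -0.0, 1.437]
force: [0.1, -0.1, 0.9]
grip_width: 0.5
grasp_force: 0.0
time: 13.02
eef_pos: [402.9, 50.4, 370.0]
orientation: [3.14, -0.001, 1.437]
force: [0.4, -0.0, 0.5]
grip_width: -0.2
grasp_force: 0.0
shift mm [250.  199.3  97.4] turn [ 0.09 -0.03 -0.01] t 13.025 pos [402.9  50.4 370. ] F [ 0.4 -0.   0.5] w -0.2 0.0
```

View pics/p6.png

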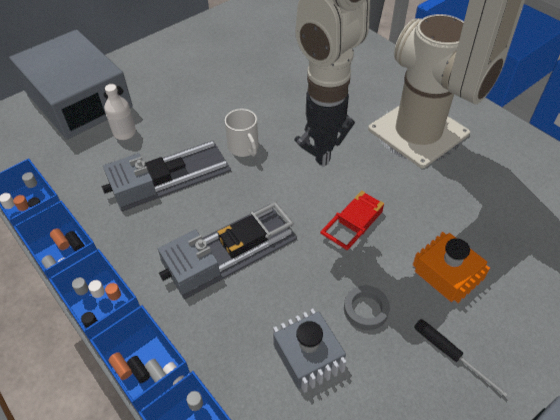

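The plug lies clear in its tray at (243,233), the plunger is up at (310,333), and the tab plug, mug and tape have not moved. The robot is touching nothing, so I hand the job in.

```bash
python3 -c "
from rig import job_done
print(job_done())"
```

```text
the job is handed in; nothing more can be done
None
```

The job is handed in, with no verdict shown: the loop plug lies flat in its tray about 40 mm clear of the socket, the plunger was pressed to its stop, held and is back up, and the tab plug, mug and tape look unmoved in the last picture.

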